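# Feed the die-cutting platform up to the rollers

## Robot

A 6-joint arm with a two-finger parallel gripper is mounted at the origin on the work surface. World frame = base frame: x ahead of the robot, y to its left, z up, the work surface at z = 0. Lengths are in m, angles in rad, forces in N, time in s.
With the tool pointing down it reaches from about 0.3 to 0.825 m from the base axis. Payload 5.4 kg.
Tool frame: the origin (TCP) lies on the centre line of the jaws, within the pads' length; the fingertips stand 11 mm ahead of it and the grasp point (between the pads) lies 8 mm behind it; z points along the fingers, x is the direction in which the jaws open and shut, and the axes are right-handed (so a half turn about z gives the same grasp; the last joint's range is limited). The gripper opens to 92 mm and grips with 3 to 60 N. Pads are 20 mm wide; open, the fingers measure 128 mm over their backs; the gripper's body (75 mm by 189 mm) begins 69 mm behind the grasp point.
Start: joints at [1.136, 0.158, 1.597, -0, 1.386, -0.21], TCP at [0.128, 0.561, 0.226] pointing down, gripper open.
Joint ranges: [-2.91, 2.91], [-0.94, 2.29], [0.18, 2.7], [-1.29, 4.43], [0.17, 2.64], [-3, 3]. Speed limits (rad/s): [2.57, 2.57, 3.14, 3.14, 3.14, 3.14].

## Interface

Orientations are given as a 3x3 rotation matrix whose columns are the frame's x, y, z axes.
In Python, from station import state, snapshot, finish_job gives the robot as it stands.
- The arm moves only by the tool drive_tool, never from a script. Its argument "increments" is a list of rows, each a list of 3 entries, a list of its own where there are three numbers: the gripper command: -1 is shut, 1 is fully open, values between are in proportion, then the shift along the world's x, y, z in m, then the turn about the world's z in rad. A call has 1 to 20 rows; each row shifts and turns the commanded pose from where the row before left it; what a row does not reach is not made up. A row lasts 1/8 s, in which the tool goes at most 62.5 mm and 10.7 degrees, less where a joint would pass 70% of its speed; a pose out of reach is approached as far as the arm can. A call is refused whole if a number of a shift passes 0.0625 or a number of a turn 0.188, either way. A call with a gripper value outside its range is refused whole. The fingers move at their own pace and stop on an object; the grip force is fixed at half the most. Time passes only in rows, so rows that do not move let the fingers close. It gives the time, the measured TCP pose, the force and the opening at its end, in the units of the state.
- state(): the state, without advancing time (a new reading comes with each control period).
- snapshot(name): name is "scene" or "top" or "wrist"; returns a dict with "pixels" (384x512x3 uint8, red, green, blue), "mtx" (3x3 intrinsics, pixels), "world_to_cam" (4x4, takes a point from world to camera coordinates); the wrist camera has in their place "hand_eye" (4x4, takes a point from camera to tool coordinates, whose origin is the TCP and whose axes are the tool frame's). Camera axes: x right, y up, looking along -z (the intrinsics and any distortion apply to the point x, -y, -z); pixel columns grow to the right and rows downward; lengths in m; the calibration is good to about 2 mm. A picture is of the moment at which its call begins: read the wrist's pose just before it. There is no depth.
- finish_job(): hands the job in, once; it reports no verdict.
The state is a dict: "clock": time; "joint_pos": joint angles; "joint_vel": joint speeds; "joint_torque": joint torques, N m; "tool_pos": TCP position; "ee_rot": TCP orientation; "wrist_force": force on the tool from outside, world axes, zero at the start; "torque": the same for the moment, N m; "gripper_width": finger opening in m.
Only numpy, scipy, OpenCV 4.12 (cv2) and the standard library are available. Lean on these libraries where they do the work, as an engineer would, in place of code of your own. Each camera call takes 0.05 s, during which the arm holds its last target. There are 200 camera calls.

## Task

Get the roller press ready for cranking: slide the grey cutting platform, with the wooden die lying on it, along the press's infeed table, straight in between the two side cheeks, until its leading edge is squarely up against the rollers across its full width. Only push it with the fingers, never lift it; the die must stay lying square in the middle of the platform. Leave the brass weight, the glue bottle and the awl where they are, and finish with the hand clear of everything.

Things in the scene. Friction and masses are not known exactly. Their poses are not given: they have to be found in the camera images.
- press: Fixed bench-top roller die-cutting press. Origin on the bench under the rollers; x = feed direction (infeed table to rollers), y left of the feed, z up. Two 40 mm steel rollers lie across between two upright cheeks; the 6 mm gap between them is thinner than the platform, so it stops there. Pale laminate infeed table: x -461 to -21 mm, 380 mm wide, top 40 mm above the bench.
- press_mouth (a point): Middle of the mouth between the front faces of the two grey cheeks, at infeed table height. The cheeks leave 154 mm free (77 mm either side); each is 30 mm thick and reaches 90 mm on along the feed. Cheeks, bridge and knobs reach 192 mm above the bench; a locked crank outside the +y cheek reaches 220 mm to +y and 180 mm up. Same axes as the press.
- press_stop (a point): Middle of the line where the platform's leading edge comes to rest against the rollers: 12 mm before the roller axes, 33 mm past the mouth, at the height of the infeed table's top. Same axes as the press.
- platform: Grey plastic plate 200 mm (its x) by 130 mm (its y) by 14 mm thick, about 0.45 kg, loose on the infeed table and somewhat askew (up to 15 degrees). Origin at the centre of its underside; x points to its leading edge, the short edge nearest the rollers, which starts 70 to 190 mm short of them. It slides with friction and stays where it is left.
- nose_left (a point): Bottom corner of the platform's leading edge at its +y end.
- nose_right (a point): Bottom corner of the platform's leading edge at its -y end.
- platform_seat (a point): Centre of the platform's upper face, where the die's centre lies at the start. Same axes as the platform.
- die: Steel-rule die lying loose, centred and square on the platform: plywood board 120 mm (its x) by 90 mm (its y) by 12 mm with a bell-shaped steel rule and black rubbers standing up to 22 mm above its underside, about 0.18 kg, held only by friction. Origin at the centre of its underside, axes as the platform.
- weight: Brass cutting weight with a knob, 48 mm across, 54 mm high, standing on the infeed table near the +y cheek. Origin at the centre of its underside. To be left alone.
- glue: White glue bottle, 48 mm across, 110 mm high, standing on the bench behind the outer end of the infeed table. Origin at the centre of its underside. To be left alone.
- awl: Awl with a dark wooden handle, 135 mm long, 32 mm thick, lying on the outfeed table beyond the rollers. Origin on its underside near the middle. To be left alone.
There are look-alikes about, which are no part of the job. There is more than one size of the die; the one meant has the size given above.

How it is judged:
By the outcome, as a careful person would: the job done as asked, in the order asked, and still so for the second after the job is handed in, with the robot touching nothing.
It also fails if it takes over 58 s, if anything falls off the work surface, if the arm or the gripper's body presses on something with over 40 N, if the wrist force passes 120 N, or if a joint passes its speed limit or range.

## Working session

There is one attempt and no reset: what is moved stays moved. The work goes in short steps, Python scripts to look and compute and a tool call to move; the robot and the scene stay as the last step left them, time stands still between calls to the robot, and variables do not carry over. Pictures are saved under pics/ and viewed, about 8 in all and at most 12, crops included, and the job is handed in when it is done.

Besides the shell and the picture viewer there is one more tool, called after "Request:" by a JSON object that holds its "name" and its "arguments". drive_tool: Moves the arm, as the interface text tells. Its arguments: {"type":"object","properties":{"increments":{"type":"array"}},"required":["increments"]}

```bash
mkdir -p pics; ls
cat > h.py <<'E'
import numpy as np, cv2, pickle
from station import state, snapshot, finish_job
def snap(n,f):
    s=state(); d=snapshot(n)
    if n=="wrist":
        T=np.eye(4); T[:3,:3]=s["ee_rot"]; T[:3,3]=s["tool_pos"]
        d["world_to_cam"]=np.linalg.inv(T@np.array(d["hand_eye"]))
    pickle.dump({k:np.array(v) for k,v in d.items() if not isinstance(v,str)},open(f+".pkl","wb"))
    cv2.imwrite("pics/"+f+".png",cv2.cvtColor(d["pixels"],cv2.COLOR_RGB2BGR)); return d
def load(f): return pickle.load(open(f+".pkl","rb"))
def ray(d,u,v,z):
    K=np.array(d["mtx"]);W=np.array(d["world_to_cam"]);R=W[:3,:3];t=W[:3,3]
    p=np.linalg.solve(K,[u,v,1.]);c=np.array([p[0],-p[1],-p[2]])
    o=-R.T@t;w=R.T@c
    return o+w*(z-o[2])/w[2]
def proj(d,P):
    W=np.array(d["world_to_cam"]);c=(W[:3,:3]@np.atleast_2d(P).T).T+W[:3,3]
    q=(np.array(d["mtx"])@np.array([c[:,0],-c[:,1],-c[:,2]])).T
    return q[:,:2]/q[:,2:]
E
python3 - <<'E'
from h import *
a=snap("scene","scene1");b=snap("top","top1")
print([k for k in a])
print(state())
im=cv2.imread("pics/top1.png");cv2.imwrite("pics/top1b.png",cv2.resize(im,(800,600)))
E
```

```text
pics
['pixels', 'mtx', 'world_to_cam']
{'clock': 0.1, 'joint_pos': array([ 1.13589375e+00,  1.58964179e-01,  1.59806265e+00, -1.17917670e-05,
        1.38619985e+00, -2.10113801e-01]), 'joint_vel': array([ 0.00128377, -0.00162227, -0.00263598,  0.00099915,  0.00154593,
        0.00187299]), 'joint_torque': array([ 1.14096904e-04, -3.86501205e+01, -3.22961247e+01,  7.03113573e-02,
        3.38295428e-02, -4.73555463e-05]), 'tool_pos': array([0.12797183, 0.56003589, 0.2247515 ]), 'ee_rot': array([[ 2.22897792e-01,  9.74841584e-01, -6.77936435e-04],
       [ 9.74840506e-01, -2.22898579e-01, -1.48679498e-03],
       [-1.60050065e-03, -3.29476579e-04, -9.99998665e-01]]), 'wrist_force': array([-0.27091245, -0.772933  ,  0.60880591]), 'torque': array([-0.01371959,  0.01994271, -0.05138348]), 'gripper_width': 0.09165976509252366}
```

View pics/top1b.png

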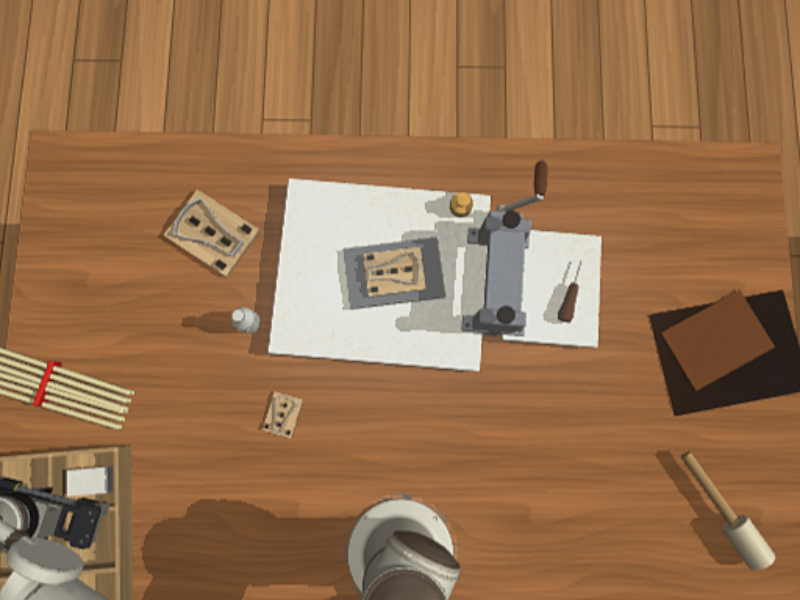

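View pics/scene1.png

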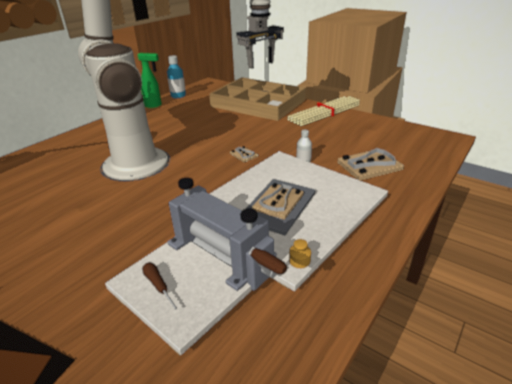

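The top view, in enlarged coordinates, shows three dice. The one on the grey platform is at (393,272). A large one lies loose on the bench at (210,232) and a tiny one at (282,413). The die I want is the one on the platform. The brass weight is at (461,204), the glue at (245,320) and the awl at (568,295). The feed runs to the image's right, which is world -y. Next I'll look at an enlarged crop with a world check.

Run:
```python
from h import *
d=load("top1");W=d["world_to_cam"]
print("cam",-W[:3,:3].T@W[:3,3]); print(d["mtx"])
im=cv2.imread("pics/top1.png")[110:245,168:348]
im=cv2.resize(im,None,fx=4.4,fy=4.4,interpolation=cv2.INTER_CUBIC)
for i in range(170,348,20): cv2.putText(im,str(i),(int((i-168)*4.4),10),0,.4,(0,0,255),1);cv2.line(im,(int((i-168+.5)*4.4),12),(int((i-168+.5)*4.4),20),(0,0,255),1)
for i in range(120,245,20): cv2.putText(im,str(i),(0,int((i-110)*4.4)),0,.4,(0,0,255),1);cv2.line(im,(0,int((i-110+.5)*4.4)),(10,int((i-110+.5)*4.4)),(0,0,255),1)
cv2.imwrite("pics/crop1.png",im)
```

```text
cam [0.30012566 0.02795923 1.29522955]
[[388.20809788   0.         251.35777959]
 [  0.         388.20809788 195.92130945]
 [  0.           0.           1.        ]]
```

View pics/crop1.png

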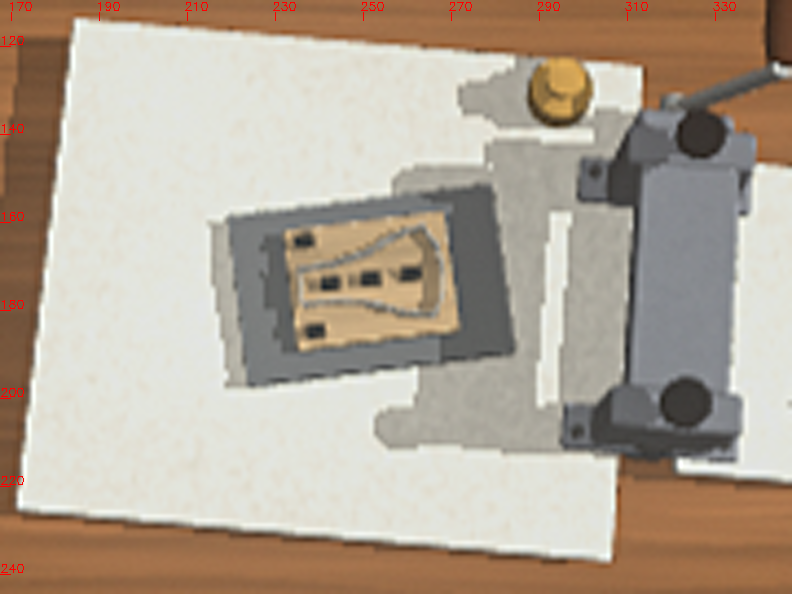

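```bash
cat >> h.py <<'E'
def fit(P,L,Wd):  # P: corners order (back,+y),(front,+y),(front,-y),(back,-y); returns centre, yaw, residuals
    Q=np.array([[-L,Wd],[L,Wd],[L,-Wd],[-L,-Wd]])/2
    P=np.array(P)[:,:2];c=P.mean(0);A=(P-c)
    th=np.arctan2((Q[:,0]*A[:,1]-Q[:,1]*A[:,0]).sum(),(Q*A).sum())
    R=np.array([[np.cos(th),-np.sin(th)],[np.sin(th),np.cos(th)]])
    return c,th,(A-Q@R.T)*1000
E
python3 - <<'E'
from h import *
np.set_printoptions(precision=4,suppress=True)
d=load("top1")
f=lambda L,z:[ray(d,168+x/4.4-.5,110+y/4.4-.5,z) for x,y in L]
ct,tt,r=fit(f([(76,18),(642,67),(611,561),(17,510)],.04),.44,.38);print("table",ct,np.degrees(tt));print(r)
ax=np.array([np.cos(tt),np.sin(tt)]);ay=np.array([-ax[1],ax[0]]);org=ct+.241*ax;print("press origin",org,"stop",org-.012*ax,"mouth",org-.045*ax)
for n,L,z,a,b in [("plat",[(230,216),(492,184),(514,352),(247,386)],.054,.2,.13),("die",[(286,230),(446,212),(458,331),(298,350)],.066,.12,.09)]:
    c,t,r=fit(f(L,z),a,b);print(n,c,np.degrees(t-tt));print(r)
    e=c-org;print("in press",e@ax,e@ay)
w=f([(560,90)],.09)[0];print("weight",w,(w[:2]-org)@ax,(w[:2]-org)@ay)
E
```

```text
table [0.5721 0.0498] -94.13233646125525
[[-0.0515 -1.7244]
 [-0.6099  1.8959]
 [ 0.7291  1.2318]
 [-0.0677 -1.4033]]
press origin [ 0.5548 -0.1905] stop [ 0.5556 -0.1786] mouth [ 0.558  -0.1457]
plat [0.5691 0.0241] 12.016566599773391
[[-0.5782 -2.0049]
 [-0.2776  0.4775]
 [ 0.896   1.6702]
 [-0.0402 -0.1428]]
in press -0.21511454981570857 -0.0011802678607709836
die [0.5691 0.0233] 11.319311718418481
[[-0.078  -1.0591]
 [ 0.4411 -0.1081]
 [ 0.2669  1.7072]
 [-0.6301 -0.5401]]
in press -0.21436016257262147 -0.0011622082212198453
weight [ 0.7088 -0.1126  0.09  ] -0.08885311512075776 0.14806820123211412
```

Request:
{"name": "drive_tool", "arguments": {"increments": [[1, [0.038, -0.033, 0], -0.118], [1, [0.038, -0.033, 0], -0.118], [1, [0.038, -0.033, 0], -0.118], [1, [0.038, -0.033, 0], -0.118], [1, [0.038, -0.033, 0], -0.118], [1, [0.038, -0.033, 0], -0.118], [1, [0.038, -0.033, 0], -0.118], [1, [0.038, -0.033, 0], -0.118], [1, [0.038, -0.033, 0], -0.118], [1, [0.038, -0.033, 0], -0.118], [1, [0.038, -0.033, 0], -0.118], [1, [0.035, -0.029, 0], -0.12], [1, [0, 0, 0], 0], [1, [0, 0, 0], 0]]}}

```text
clock: 1.85
tool_pos: [0.5805, 0.1688, 0.225]
ee_rot: [[0.997, -0.071, -0.001], [-0.071, -0.997, 0.0], [-0.002, -0.0, -1.0]]
wrist_force: [-0.4, -0.5, 0.2]
gripper_width: 0.0919
```

Run:
```python
from h import *
np.set_printoptions(precision=4,suppress=True)
d=snap("wrist","w1");s=state();print(s["tool_pos"],np.degrees(np.arctan2(s["ee_rot"][1,0],s["ee_rot"][0,0])));print(d["hand_eye"])
org=np.array([.5548,-.1905]);t=np.radians(-94.13);ax=np.array([np.cos(t),np.sin(t)]);ay=np.array([-ax[1],ax[0]])
im=cv2.imread("pics/w1.png");cv2.imwrite("pics/w1b.png",cv2.resize(im,(800,600),interpolation=cv2.INTER_CUBIC))
for x,y,z in [(-.314,.0,.054),(-.012,0,.04),(-.045,.077,.04),(-.045,-.077,.04)]:
    print(proj(d,[*(org+x*ax+y*ay),z])*1.5625)
```

```text
[0.5803 0.1693 0.2252] -4.038195207650566
[[ 1.      0.      0.0002 -0.0004]
 [ 0.0001 -0.9698 -0.2437 -0.0688]
 [ 0.0002  0.2437 -0.9698 -0.1584]
 [ 0.      0.      0.      1.    ]]
[[403.2564 349.5008]]
[[402.7235 684.1015]]
[[496.0017 652.7431]]
[[309.5894 652.3405]]
```

View pics/w1b.png

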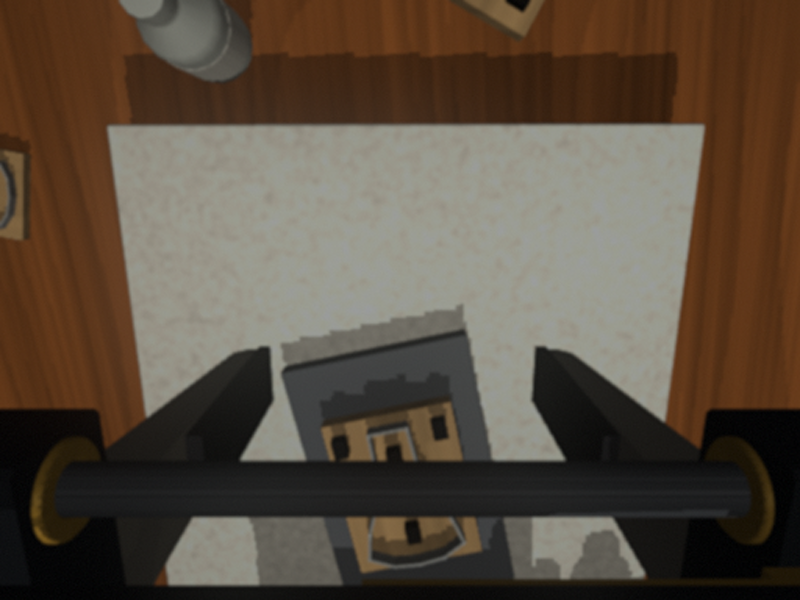

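The wrist view shows the table's outer edge running (108,126)-(704,125), so it is square to the tool within 0.1°. The platform's rear top edge runs (284,370)-(464,332). The glue bottle is outside the working area at (190,40). I'll convert these to press coordinates and work out the approach pose.

Run:
```python
from h import *
np.set_printoptions(precision=4,suppress=True)
d=load("w1")
org=np.array([.5548,-.1905]);t=np.radians(-94.1);ax=np.array([np.cos(t),np.sin(t)]);ay=np.array([-ax[1],ax[0]])
f=lambda x,y,z:(lambda p:np.array([(p[:2]-org)@ax,(p[:2]-org)@ay])*1000)(ray(d,(x+.5)/1.5625-.5,(y+.5)/1.5625-.5,z))
L=[("outL",108,126,.04),("outR",704,125,.04),("sideL",145,415,.04),("sideR",667,415,.04),("rearL(-y)",284,370,.054),("rearR(+y)",464,332,.054)]
R={}
for n,*a in L: R[n]=f(*a);print(n,R[n])
e=R["rearR(+y)"]-R["rearL(-y)"];print("len",np.hypot(*e),"yaw",np.degrees(np.arctan2(-e[0],e[1])),"mid",(R["rearR(+y)"]+R["rearL(-y)"])/2)
psi=np.radians(12);m=(R["rearR(+y)"]+R["rearL(-y)"])/2
for back in (25,10):
    q=m-back*np.array([np.cos(psi),np.sin(psi)]);print("TCP for standoff",back,org+(q[0]*ax+q[1]*ay)/1000)
```

```text
outL [-458.1139 -186.6851]
outR [-458.7576  189.4488]
sideL [-259.016  -187.4051]
sideR [-259.4331  191.0776]
rearL(-y) [-299.4251  -81.1157]
rearR(+y) [-326.5451   40.4753]
len 124.57875409252962 yaw 12.573621333376853 mid [-312.9851  -20.3202]
TCP for standoff 25 [0.5535 0.1479]
TCP for standoff 10 [0.5555 0.133 ]
```

Request:
{"name": "drive_tool", "arguments": {"increments": [[0.74, [-0.0135, -0.0105, 0], 0.107], [0.74, [-0.0135, -0.0105, 0], 0.107], [0.74, [0, 0, -0.04], 0], [0.74, [0, 0, -0.04], 0], [0.74, [0, 0, -0.04], 0], [0.74, [0, 0, -0.03], 0], [0.74, [0, 0, -0.012], 0], [0.74, [0, 0, -0.005], 0], [0.74, [0, 0, 0], 0], [0.74, [0, 0, 0], 0]]}}

```text
clock: 3.15
tool_pos: [0.5552, 0.1476, 0.0599]
ee_rot: [[0.99, 0.142, 0.002], [0.142, -0.99, 0.0], [0.002, 0.0, -1.0]]
wrist_force: [0.9, 0.6, 0.7]
gripper_width: 0.0799
```

Run:
```python
from h import *
np.set_printoptions(precision=4,suppress=True)
d=snap("wrist","w2");s=state();print(s["tool_pos"],np.degrees(np.arctan2(s["ee_rot"][1,0],s["ee_rot"][0,0])),s["gripper_width"],s["wrist_force"])
im=cv2.imread("pics/w2.png");cv2.imwrite("pics/w2b.png",cv2.resize(im,(800,600),interpolation=cv2.INTER_CUBIC))
```

```text
[0.5551 0.1476 0.0598] 8.1393689215578 0.08006792257067519 [0.2729 0.9672 0.0095]
```

View pics/w2b.png

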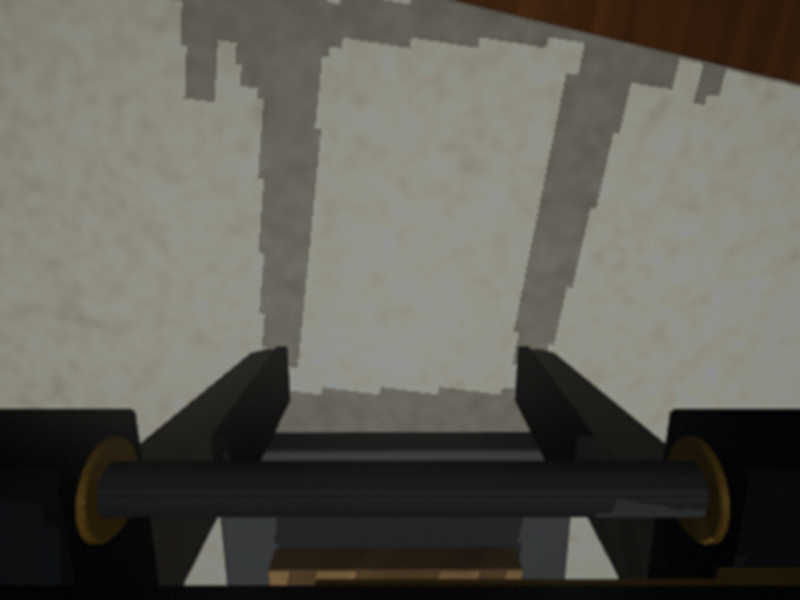

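The rear edge is at row 433, parallel to the tool. The platform's sides at 222 and 570 sit centred between the fingers at 288 and 516, to within about 2 mm. Next I'll lower a little, ease into contact, and calculate the steering rows.

Request:
{"name": "drive_tool", "arguments": {"increments": [[0.74, [0, 0, -0.004], 0], [0.74, [0.0006, -0.004, 0], 0], [0.74, [0.0006, -0.004, 0], 0], [0.74, [0.0003, -0.002, 0], 0], [0.74, [0.0003, -0.002, 0], 0], [0.74, [0.0003, -0.002, 0], 0], [0.74, [0.0003, -0.002, 0], 0]]}}

```text
clock: 4.08
tool_pos: [0.5566, 0.1314, 0.0546]
ee_rot: [[0.99, 0.142, 0.0], [0.142, -0.99, -0.0], [0.0, 0.0, -1.0]]
wrist_force: [-0.1, -0.4, -0.5]
gripper_width: 0.0799
```

Run:
```python
from h import *
np.set_printoptions(precision=4,suppress=True)
s=state();print(s["tool_pos"],s["wrist_force"])
t=np.radians(-94.1);ax=np.array([np.cos(t),np.sin(t)]);ay=np.array([-ax[1],ax[0]])
n=14;psi=.213;P=np.zeros(2);T=[]
for i in range(n+1):
    T.append(P-110*np.array([np.cos(psi),np.sin(psi)]));P=P+40/n*np.array([np.cos(psi/2),np.sin(psi/2)]);psi-=.213/n
D=np.diff(T,axis=0);W=(D[:,:1]*ax+D[:,1:]*ay)/1000
print(W,-.213/n);print("straight 1mm",ax/1000)
```

```text
[0.5566 0.1314 0.0546] [-0.1041 -0.4424 -0.4601]
[[ 0.0018 -0.0026]
 [ 0.0017 -0.0027]
 [ 0.0017 -0.0027]
 [ 0.0017 -0.0027]
 [ 0.0017 -0.0027]
 [ 0.0017 -0.0028]
 [ 0.0016 -0.0028]
 [ 0.0016 -0.0028]
 [ 0.0016 -0.0028]
 [ 0.0016 -0.0029]
 [ 0.0016 -0.0029]
 [ 0.0015 -0.0029]
 [ 0.0015 -0.0029]
 [ 0.0015 -0.003 ]] -0.015214285714285713
straight 1mm [-0.0001 -0.001 ]
```

Request:
{"name": "drive_tool", "arguments": {"increments": [[0.74, [0.0003, -0.002, 0], 0], [0.74, [0.0003, -0.002, 0], 0]]}}

```text
clock: 4.32
tool_pos: [0.5571, 0.1282, 0.0546]
ee_rot: [[0.99, 0.142, -0.0], [0.142, -0.99, 0.001], [0.0, -0.001, -1.0]]
wrist_force: [-0.0, 3.5, 1.2]
gripper_width: 0.0801
```

Request:
{"name": "drive_tool", "arguments": {"increments": [[0.74, [0.0003, -0.002, 0], 0], [0.74, [0.0002, -0.001, 0], 0]]}}

```text
clock: 4.58
tool_pos: [0.5576, 0.1246, 0.0546]
ee_rot: [[0.99, 0.141, -0.0], [0.141, -0.99, 0.0], [-0.0, -0.0, -1.0]]
wrist_force: [-2.4, 4.6, 0.5]
gripper_width: 0.0801
```

Contact made at about 3.5-4.6 N. Now the steering arc.

Request:
{"name": "drive_tool", "arguments": {"increments": [[0.74, [0.0018, -0.0026, 0], -0.0152], [0.74, [0.0017, -0.0027, 0], -0.0152], [0.74, [0.0017, -0.0027, 0], -0.0152], [0.74, [0.0017, -0.0027, 0], -0.0152], [0.74, [0.0017, -0.0027, 0], -0.0152], [0.74, [0.0017, -0.0028, 0], -0.0152], [0.74, [0.0016, -0.0028, 0], -0.0152], [0.74, [0.0016, -0.0028, 0], -0.0152], [0.74, [0.0016, -0.0028, 0], -0.0152], [0.74, [0.0016, -0.0029, 0], -0.0152], [0.74, [0.0016, -0.0029, 0], -0.0152], [0.74, [0.0015, -0.0029, 0], -0.0152], [0.74, [0.0015, -0.0029, 0], -0.0152], [0.74, [0.0015, -0.003, 0], -0.0154]]}}

```text
clock: 6.32
tool_pos: [0.5806, 0.0851, 0.0546]
ee_rot: [[0.997, -0.072, 0.0], [-0.072, -0.997, -0.0], [0.0, -0.0, -1.0]]
wrist_force: [0.7, 3.9, 0.2]
gripper_width: 0.0799
```

Run:
```python
from h import *
np.set_printoptions(precision=4,suppress=True)
d=snap("top","top2");s=state();print(s["tool_pos"],np.degrees(np.arctan2(s["ee_rot"][1,0],s["ee_rot"][0,0])),s["wrist_force"])
im=cv2.imread("pics/top2.png")[110:245,168:348]
im=cv2.resize(im,None,fx=4.4,fy=4.4,interpolation=cv2.INTER_CUBIC)
d=snap("wrist","w3");b=cv2.imread("pics/w3.png")
cv2.imwrite("pics/c2.png",np.hstack([im[:,150:],cv2.resize(b,None,fx=.3,fy=.3)[:0]]) if 0 else im)
```

```text
[0.5807 0.0847 0.0546] -4.166231766445104 [-0.0847  3.4028  0.4769]
```

View pics/c2.png

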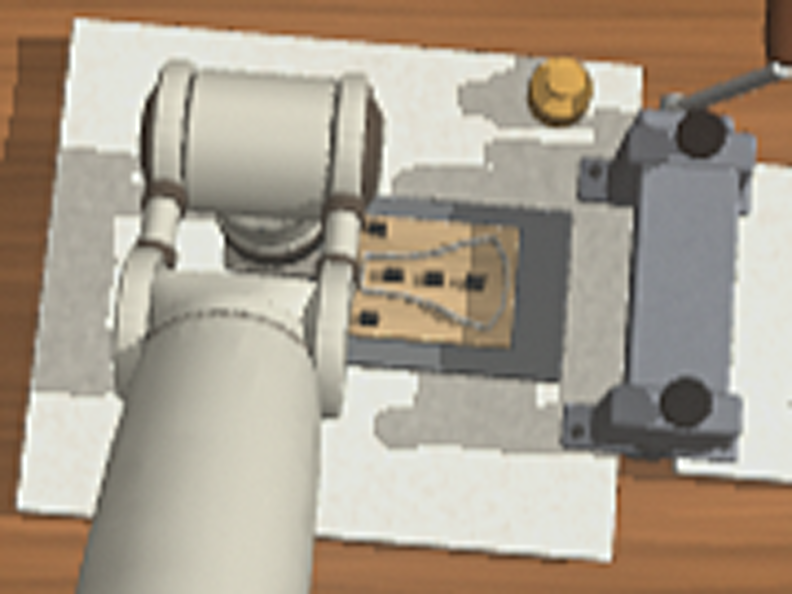

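The platform is now nearly square. Its leading corners in the crop are about (571,211) and (560,380), and the die's front corners are about (521,225) and (515,348). Measuring those against the cheeks.

Run:
```python
from h import *
np.set_printoptions(precision=1,suppress=True)
d=load("top2")
org=np.array([.5548,-.1905]);t=np.radians(-94.1);ax=np.array([np.cos(t),np.sin(t)]);ay=np.array([-ax[1],ax[0]])
def f(x,y,z):
    p=ray(d,168+x/4.4-.5,110+y/4.4-.5,z);return np.array([(p[:2]-org)@ax,(p[:2]-org)@ay])*1000
for n,*a in [("nose+",571,211,.054),("nose-",560,380,.054),("nose-bottom",560,380,.04),("die+",521,225,.066),("die-",515,348,.066),("bracket+",580,160,.045),("bracket+in",580,200,.045),("bracket-",563,405,.045),("bracket-out",563,447,.045),("knob+",700,133,.19),("knob-",686,401,.19),("tbl+",642,67,.04),("tbl-",611,561,.04),("tool",0,0,0)]: print(n,f(*a))
s=state();p=s["tool_pos"][:2];print("tcp",(p-org)@ax*1000,(p-org)@ay*1000)
```

```text
nose+ [-70.8  67.3]
nose- [-70.2 -61.1]
nose-bottom [-68.8 -58.7]
die+ [-108.2   50.2]
die- [-105.9  -42.3]
bracket+ [-65.7 110. ]
bracket+in [-63.6  78.9]
bracket- [-65.8 -78. ]
bracket-out [ -63.7 -109.2]
knob+ [-2.2 91.7]
knob- [ -1.2 -90.7]
tbl+ [-22.7 189.2]
tbl- [ -22.3 -189.4]
tool [-529.2  214.6]
tcp -276.37942585223885 6.21633275082327
```

The platform is square, about +3.5 mm off axis toward +y, with roughly 9 mm of clearance on the tight side. I'll push on with a slight bias to -y.

Request:
{"name": "drive_tool", "arguments": {"increments": [[0.74, [-0.00035, -0.0025, 0], 0], [0.74, [-0.00035, -0.0025, 0], 0], [0.74, [-0.00035, -0.0025, 0], 0], [0.74, [-0.00035, -0.0025, 0], 0], [0.74, [-0.00035, -0.0025, 0], 0], [0.74, [-0.00035, -0.0025, 0], 0], [0.74, [-0.00035, -0.0025, 0], 0], [0.74, [-0.00035, -0.0025, 0], 0], [0.74, [-0.00035, -0.0025, 0], 0], [0.74, [-0.00035, -0.0025, 0], 0], [0.74, [-0.00035, -0.0025, 0], 0], [0.74, [-0.00035, -0.0025, 0], 0], [0.74, [-0.00035, -0.0025, 0], 0], [0.74, [-0.00035, -0.0025, 0], 0], [0.74, [-0.00035, -0.0025, 0], 0], [0.74, [-0.00035, -0.0025, 0], 0], [0.74, [-0.00035, -0.0025, 0], 0], [0.74, [-0.00035, -0.0025, 0], 0]]}}

```text
clock: 8.68
tool_pos: [0.5742, 0.0402, 0.0546]
ee_rot: [[0.997, -0.071, -0.0], [-0.071, -0.997, 0.0], [-0.0, -0.0, -1.0]]
wrist_force: [0.5, 4.0, 0.2]
gripper_width: 0.08
```

Request:
{"name": "drive_tool", "arguments": {"increments": [[0.74, [-0.0001, -0.002, 0], 0], [0.74, [-0.0001, -0.002, 0], 0]]}}

```text
clock: 8.93
tool_pos: [0.5739, 0.0363, 0.0546]
ee_rot: [[0.997, -0.071, -0.0], [-0.071, -0.997, 0.0], [-0.0, -0.0, -1.0]]
wrist_force: [-0.2, 4.4, 1.1]
gripper_width: 0.0799
```

Request:
{"name": "drive_tool", "arguments": {"increments": [[0.74, [-0.0001, -0.002, 0], 0], [0.74, [-0.0001, -0.001, 0], 0]]}}

```text
clock: 9.18
tool_pos: [0.5737, 0.0332, 0.0546]
ee_rot: [[0.997, -0.071, -0.0], [-0.071, -0.997, 0.0], [-0.0, -0.0, -1.0]]
wrist_force: [1.4, 4.7, 1.8]
gripper_width: 0.0799
```

Request:
{"name": "drive_tool", "arguments": {"increments": [[0.74, [-0.0001, -0.001, 0], 0], [0.74, [-0.0001, -0.001, 0], 0], [0.74, [0, 0, 0], 0]]}}

```text
clock: 9.55
tool_pos: [0.5736, 0.0312, 0.0546]
ee_rot: [[0.997, -0.071, -0.0], [-0.071, -0.997, -0.0], [-0.0, 0.0, -1.0]]
wrist_force: [0.1, 4.5, 2.0]
gripper_width: 0.08
```

Request:
{"name": "drive_tool", "arguments": {"increments": [[0.74, [-0.0001, -0.001, 0], 0], [0.74, [-0.0001, -0.001, 0], 0], [0.74, [0, 0, 0], 0]]}}

```text
clock: 9.93
tool_pos: [0.5734, 0.0292, 0.0546]
ee_rot: [[0.997, -0.071, 0.0], [-0.071, -0.997, -0.0], [0.0, 0.0, -1.0]]
wrist_force: [-0.9, 5.5, 1.4]
gripper_width: 0.0798
```

Request:
{"name": "drive_tool", "arguments": {"increments": [[0.74, [-0.0001, -0.001, 0], 0], [0.74, [0, 0, 0], 0]]}}

```text
clock: 10.18
tool_pos: [0.5733, 0.0288, 0.0546]
ee_rot: [[0.997, -0.071, 0.0], [-0.071, -0.997, 0.001], [0.0, -0.001, -1.0]]
wrist_force: [0.9, 6.5, 1.2]
gripper_width: 0.0795
```

Request:
{"name": "drive_tool", "arguments": {"increments": [[0.74, [-0.0001, -0.001, 0], 0], [0.74, [0, 0, 0], 0]]}}

```text
clock: 10.42
tool_pos: [0.5733, 0.0286, 0.0547]
ee_rot: [[0.997, -0.071, 0.0], [-0.071, -0.997, 0.002], [0.0, -0.002, -1.0]]
wrist_force: [1.9, 10.2, 0.7]
gripper_width: 0.0799
```

Request:
{"name": "drive_tool", "arguments": {"increments": [[0.74, [-0.0001, -0.001, 0], 0], [0.74, [0, 0, 0], 0]]}}

```text
clock: 10.68
tool_pos: [0.5733, 0.0285, 0.0546]
ee_rot: [[0.997, -0.071, 0.001], [-0.071, -0.997, 0.004], [0.0, -0.004, -1.0]]
wrist_force: [1.4, 12.3, 0.4]
gripper_width: 0.0799
```

Run:
```python
from h import *
np.set_printoptions(precision=2,suppress=True)
s=state();print(s["wrist_force"],s["torque"])
snap("scene","s2")
im=cv2.imread("pics/s2.png")[165:295,150:340]
cv2.imwrite("pics/s2c.png",cv2.resize(im,None,fx=4.2,fy=4.2,interpolation=cv2.INTER_CUBIC))
```

```text
[ 1.35 12.3   0.41] [ 2.21 -0.3   0.04]
```

View pics/s2c.png

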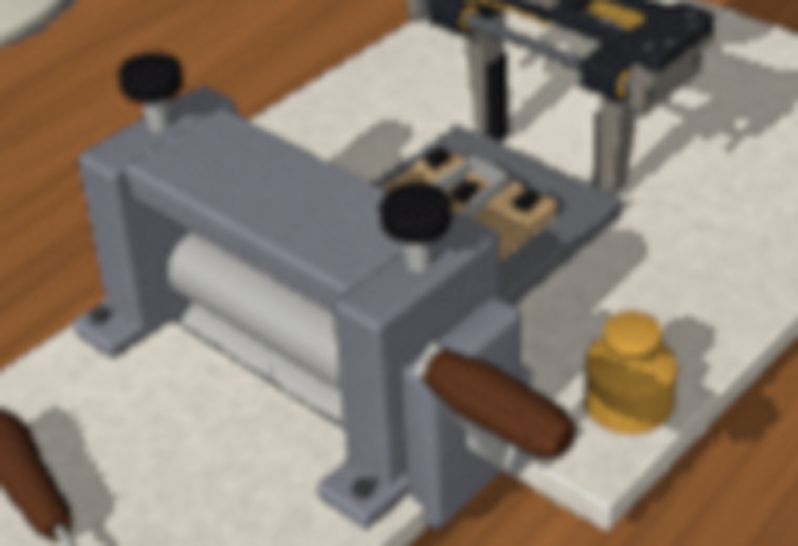

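The platform has stopped against the rollers: pushing force is rising at standstill and the torque about z is about 0, so both fingers are loaded evenly. One more squeeze, then I'll back off straight, rise and clear the view.

Request:
{"name": "drive_tool", "arguments": {"increments": [[0.74, [-0.0001, -0.001, 0], 0], [0.74, [0, 0, 0], 0], [0.74, [0.0002, 0.003, 0], 0], [0.74, [0.0003, 0.004, 0], 0], [0.74, [0.0007, 0.01, 0], 0], [0.74, [0.0014, 0.02, 0], 0], [0.74, [0.001, 0.015, 0], 0], [0.74, [0, 0, 0.02], 0], [0.74, [0, 0, 0.04], 0], [0.74, [0, 0, 0.05], 0], [0.74, [0, 0, 0.05], 0], [0.74, [0, 0.01, 0.02], 0], [0.74, [-0.02, 0.05, 0], 0], [0.74, [-0.03, 0.05, 0], 0], [0.74, [-0.04, 0.05, 0], 0], [0.74, [-0.04, 0.05, 0], 0], [0.74, [-0.04, 0.05, 0], 0], [0.74, [-0.03, 0.04, 0], 0], [0.74, [0, 0, 0], 0], [0.74, [0, 0, 0], 0]]}}

```text
clock: 13.22
tool_pos: [0.38, 0.3734, 0.2356]
ee_rot: [[0.997, -0.071, 0.002], [-0.071, -0.997, 0.0], [0.002, -0.0, -1.0]]
wrist_force: [-0.7, -0.7, -0.1]
gripper_width: 0.08
```

Run:
```python
from h import *
s=state();print(s["tool_pos"],s["wrist_force"])
snap("top","top3")
im=cv2.imread("pics/top3.png")[110:245,168:348]
cv2.imwrite("pics/c3.png",cv2.resize(im,None,fx=4.4,fy=4.4,interpolation=cv2.INTER_CUBIC))
```

```text
[0.38003234 0.37337685 0.23564298] [-0.74201543 -0.73372965 -0.11837687]
```

View pics/c3.png

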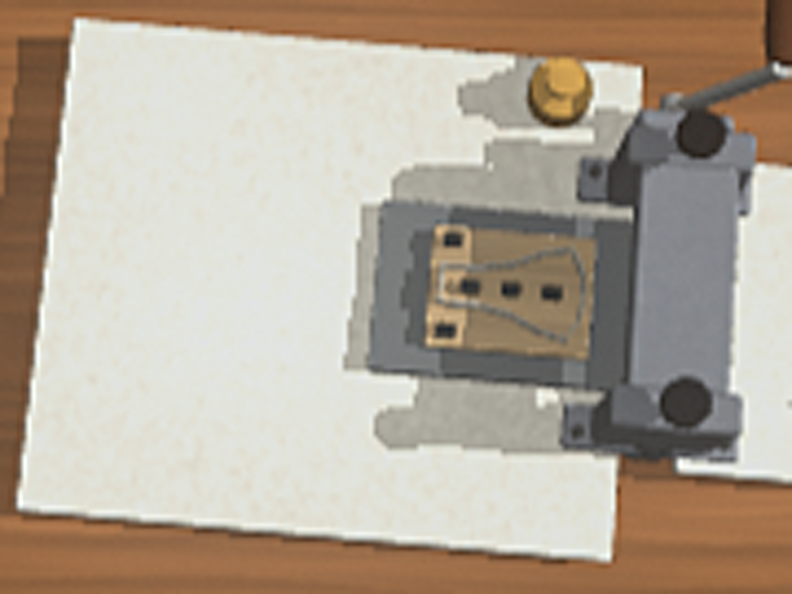

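The hand is clear. The platform sits between the cheeks with its rear corners at (380,202) and (369,370). The die corners are at (435,226), (596,238), (588,358) and (426,346). The weight is unmoved at (560,90).

Run:
```python
from h import *
np.set_printoptions(precision=1,suppress=True)
d=load("top3")
org=np.array([.5548,-.1905]);t=np.radians(-94.1);ax=np.array([np.cos(t),np.sin(t)]);ay=np.array([-ax[1],ax[0]])
def g(x,y,z): return ray(d,168+x/4.4-.5,110+y/4.4-.5,z)
def f(p): return np.array([(p[:2]-org)@ax,(p[:2]-org)@ay])*1000
a,b=f(g(380,202,.054)),f(g(369,370,.054));e=a-b
print(a,b,"yaw",np.degrees(np.arctan2(-e[0],e[1])),"len",np.hypot(*e))
c,th,r=fit([g(x,y,.066) for x,y in [(435,226),(596,238),(588,358),(426,346)]],.12,.09)
print("die",f(c),np.degrees(th)+94.1);print(r)
# pixel change outside hand/platform areas
A=load("top1")["pixels"].astype(int);B=d["pixels"].astype(int);m=(abs(A-B).max(2)>40)
m[150:205,205:320]=0
n,l,st,cc=cv2.connectedComponentsWithStats(m.astype(np.uint8));print([tuple(x) for x in st[1:] if x[4]>8])
```

```text
[-213.7   61.8] [-210.9  -65.8] yaw 1.2276507200355715 len 127.6359367091718
die [-111.7   -0.6] 0.48806567142780466
[[-0.  -0.6]
 [ 0.3  0.1]
 [ 0.1  0.9]
 [-0.4 -0.4]]
[(np.int32(0), np.int32(180), np.int32(176), np.int32(204), np.int32(15063)), (np.int32(0), np.int32(228), np.int32(28), np.int32(12), np.int32(82)), (np.int32(5), np.int32(245), np.int32(16), np.int32(7), np.int32(44)), (np.int32(2), np.int32(249), np.int32(17), np.int32(8), np.int32(50)), (np.int32(0), np.int32(254), np.int32(14), np.int32(5), np.int32(38)), (np.int32(0), np.int32(305), np.int32(70), np.int32(79), np.int32(3206)), (np.int32(252), np.int32(340), np.int32(22), np.int32(8), np.int32(109)), (np.int32(257), np.int32(347), np.int32(25), np.int32(19), np.int32(133)), (np.int32(251), np.int32(348), np.int32(7), np.int32(2), np.int32(10)), (np.int32(43), np.int32(351), np.int32(10), np.int32(9), np.int32(51)), (np.int32(266), np.int32(351), np.int32(6), np.int32(5), np.int32(14)), (np.int32(253), np.int32(357), np.int32(22), np.int32(11), np.int32(45)), (np.int32(284), np.int32(358), np.int32(16), np.int32(26), np.int32(222)), (np.int32(279), np.int32(368), np.int32(8), np.int32(11), np.int32(23)), (np.int32(214), np.int32(370), np.int32(19), np.int32(14), np.int32(99)), (np.int32(57), np.int32(372), np.int32(4), np.int32(5), np.int32(11))]
```

The rear edge sits at x = -212 mm as it should. The top-view yaw of 0.5-1.2° is at the limit of its pixels, about 3 mm each. I'll check squareness more finely with the wrist camera from a hover.

Request:
{"name": "drive_tool", "arguments": {"increments": [[0.74, [0.024, -0.039, 0], 0], [0.74, [0.024, -0.039, 0], 0], [0.74, [0.024, -0.039, 0], 0], [0.74, [0.024, -0.039, 0], 0], [0.74, [0.024, -0.039, 0], 0], [0.74, [0.024, -0.039, 0], 0], [0.74, [0.024, -0.039, 0], 0], [0.74, [0.024, -0.039, 0], 0], [0.74, [0, 0, 0], 0], [0.74, [0, 0, 0], 0]]}}

```text
clock: 14.52
tool_pos: [0.5713, 0.0609, 0.2346]
ee_rot: [[0.997, -0.073, -0.0], [-0.073, -0.997, 0.0], [-0.0, -0.0, -1.0]]
wrist_force: [0.4, -0.5, -0.2]
gripper_width: 0.0799
```

Run:
```python
from h import *
s=state();print(s["tool_pos"],np.degrees(np.arctan2(s["ee_rot"][1,0],s["ee_rot"][0,0])))
snap("wrist","w4")
cv2.imwrite("pics/w4b.png",cv2.resize(cv2.imread("pics/w4.png"),(800,600),interpolation=cv2.INTER_CUBIC))
```

```text
[0.57128067 0.06091461 0.23460389] -4.176939273626771
```

View pics/w4b.png

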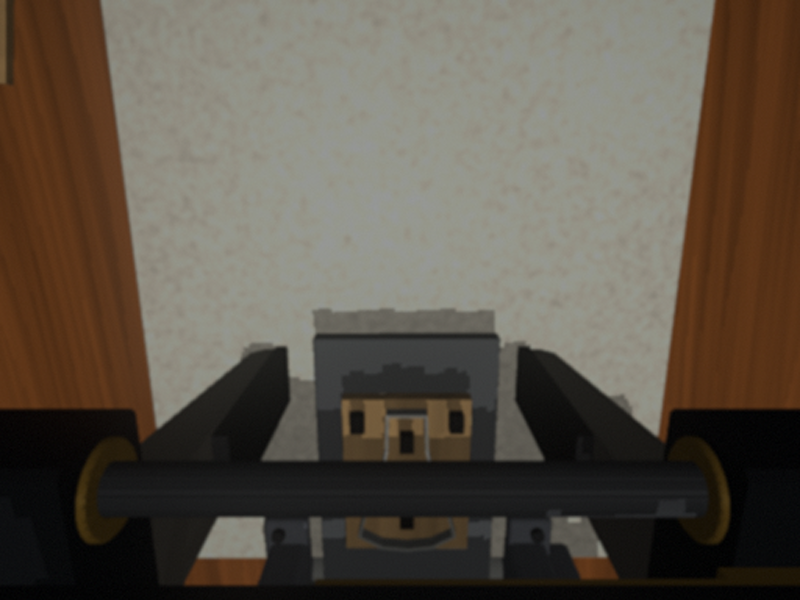

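In the wrist view the rear edge is level at row 335, from (315,335) to (498,335). The platform's centre column is 406.5, the table's about 408 and the die's about 405.5, so everything is square and centred. I'll fit the edge sub-pixel and withdraw the hand.

Run:
```python
from h import *
d=load("w4");g=cv2.cvtColor(d["pixels"],cv2.COLOR_RGB2GRAY).astype(float)
pts=[]
for u in range(206,315):   # bright table/shadow -> dark rear face
    col=g[204:220,u];k=-np.diff(col);k[k<4]=0;pts.append((u,204.5+(k*np.arange(15)).sum()/k.sum()))
p=np.array(pts);q=np.polyfit(p[:,0],p[:,1],1);print("slope deg",np.degrees(q[0]),"rms",np.std(p[:,1]-np.polyval(q,p[:,0])))
w=[ray(d,u,np.polyval(q,u),.04) for u in (206,314)];e=w[1]-w[0];print("edge yaw world",np.degrees(np.arctan2(e[1],e[0])),"table -4.1")
# table sides at rows 20 and 240
for v in (20,120,200):
    r=cv2.cvtColor(d["pixels"],cv2.COLOR_RGB2HSV)[v,:,1].astype(int);i=np.where(np.convolve(r<70,np.ones(5)/5,'same')>.9)[0];print(v,i.min()-2,i.max()+2,ray(d,i.min()-2,v,.04)[:2],ray(d,i.max()+2,v,.04)[:2])
```

```text
slope deg -0.21517918573308437 rms 0.14000629937945328
edge yaw world -3.9449921191509785 table -4.1
20 67 454 [0.39739845 0.22862078] [0.77284377 0.20110453]
120 80 441 [0.39071807 0.13385574] [0.76613385 0.10641054]
200 90 430 [0.38419793 0.04766185] [0.75936695 0.02029733]
```

Request:
{"name": "drive_tool", "arguments": {"increments": [[0.74, [-0.02, 0.04, 0.01], 0], [0.74, [-0.025, 0.05, 0.01], 0], [0.74, [-0.025, 0.05, 0.01], 0], [0.74, [-0.025, 0.05, 0], 0], [0.74, [-0.025, 0.05, 0], 0], [0.74, [-0.025, 0.04, 0], 0], [0.74, [0, 0, 0], 0], [0.74, [0, 0, 0], 0]]}}

```text
clock: 15.58
tool_pos: [0.4261, 0.3417, 0.2647]
ee_rot: [[0.998, -0.07, 0.0], [-0.07, -0.998, -0.0], [0.0, 0.0, -1.0]]
wrist_force: [0.7, 0.5, 0.5]
gripper_width: 0.0797
```

```bash
python3 -c "
from station import *
print(state()['clock'],finish_job())"
```

```text
the job is handed in; nothing more can be done
15.575 None
```

The platform is now up against the rollers, square and centred between the cheeks, with the die still in the middle of it. I handed the job in at 15.6 s; no verdict was reported.

**What I did:** I set two spread fingers against the platform's rear edge, turned it out of its 12° skew with a short arc, then pushed it straight in. At the rollers the push rose from about 4 N to 12 N with no further movement and no twisting torque. I backed the hand straight off and away.

**Last checks:**
- **Position:** the rear edge is at about -212 mm in press coordinates, which is where it should be when the front touches the rollers.
- **Squareness:** the finer wrist-camera fit puts the platform about 0.2° off the table, roughly 0.5 mm across its width. The coarser top view disagreed, giving 1.2° for the platform and 0.5° for the die, but its pixels are about 3 mm each, so I trust the wrist camera.
- **Centring:** the platform is within about 2 mm of the press axis, and the die is within about 1 mm of the platform's centre.
- **Other items:** the top view showed no change at the weight or the awl. The glue bottle lay inside the image area where the arm moved, so the before/after comparison could not confirm it; the hand passed well above it and never touched it.

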